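Jack up the glass-cutting lathe for packing plates

TASK

Stand the small toe jack flat on the bench with its round saddle squarely under the round lift pad of the glass-cutting lathe, then pump its handle down and up until both feet on that side hang clear of the bench by more than the 12 mm packing plates need, but no more than 30 mm. Finish while still holding the handle pressed right down at the bottom of its stroke, the lathe resting on the saddle, so that a mate can slip the plates in: do not let go at the end. Do not push the lathe about or tip the jack over, and leave the vase, the mug and the plates alone.

Things in the scene. Friction and masses are not known exactly. Their poses are not given: they have to be found in the camera images.
- jack: small aluminium toe jack, loose, 1 kg. Origin: under the middle of its column. +x points to the toe end, -x to the pump handle, z up. Base plate 90 mm wide, 10 mm high, x = -115 to +70 mm. Column 40 mm (x) by 44 mm (y), plain sides, free to grip near the top, top at z = 150 mm. Centre of mass about 20 mm behind the column's middle. A small release lever (not needed) juts out at y = +37, z = 60 mm
- saddle (a point): centre of the top of the jack's round steel saddle (30 mm across). It sits on the toe that slides up and down the column's front, 52 mm ahead (+x) of the column's middle; at the start 50 mm above the bench. The toe's tip is at jack x = +70 mm. A ratchet in the column keeps the toe from sinking
- handle_pivot (a point): pivot of the pump handle, 38 mm behind the column's middle, 105 mm above the jack's underside; the handle swings about the jack's y axis
- handle_grip (a point): centre of the pump handle's rubber T-bar: a round bar 22 mm thick and 100 mm long, lying level along the jack's y axis, 200 mm from the pivot
- pump_handle (a joint): pump handle angle, rad: 0 = fully up (rising 0.45 rad above level from the pivot back), 0.70 = down on its stop (0.25 rad below level). A spring brings it up. Pushing the T-bar down takes about 4 N idle, 9 to 13 N under load. A full stroke lifts the saddle about 20 mm, of which 18 mm (one ratchet step) stay when the handle comes up; a stroke that stops short of about 0.65 gains nothing
- lathe: green cast-iron glass-cutting lathe, 8 kg, loose on four rubber feet. Origin: on the bench under its middle. Its -x side carries the lift lug; the +x side stays down. Casting 240 mm (x) by 300 mm (y), 30 to 105 mm high, flat sides; spindle (along y), motor, wheel at the -y end up to 270 mm. Low slotted ears jut out 30 mm at the corners (y = +-120, 31 to 43 mm high): not lift points
- lift_pad (a point): centre of the underside of the lift pad, a round steel pad of 28 mm under the thick lug (54 mm wide, top at 96 mm) that juts 46 mm out of the lathe's -x side, above a small triangle mark. Pad centre: 25 mm out from the side, at lathe y = +30 mm, 78 mm above the bench; the space below and before it is free
- foot_a (a point): underside, centre, of the foot at the lathe's -x, +y corner (40 mm across, 30 mm high, 90 mm and 120 mm from the lathe's middle): its height is 0 when it stands on the bench
- foot_b (a point): the same of the foot at the lathe's -x, -y corner
- far_edge (a point): point on the bench midway between the two feet of the lathe's far (+x) side, fixed to the lathe. As the lathe tilts, the pad swings about 10 mm towards the far side, so the lathe, jack or saddle shifts by that much
- vase: open vase blank of pale pink glass, 112 mm across and 135 mm high, origin under its middle: leave alone
- mug: white mug, 82 mm across and 92 mm high, origin under its middle: leave alone
- packing0: dark steel packing plate, 75 by 55 by 12 mm, lying flat, origin under its middle: leave alone
- packing1: second packing plate, the same: leave alone

How it is judged:
By the outcome, as a careful person would: the job done as asked, in the order asked, and still so for the second after the job is handed in, while the arm keeps its last pose, push and grip.
It also fails if it takes over 58 s, if anything falls off the work surface, if the arm or the gripper's body presses on something with over 40 N, if the wrist force passes 120 N, or if a joint passes its speed limit or range.

ROBOT

A 7-joint arm with a two-finger parallel gripper is mounted at the origin on the work surface. World frame = base frame: x ahead of the robot, y to its left, z up, the work surface at z = 0. Lengths are in m, angles in rad, forces in N, time in s.
With the tool pointing down it reaches from about 0.4 to 0.85 m from the base axis. Payload 6.9 kg.
Tool frame: the origin (TCP) lies midway between the tips of the shut fingers; the grasp point (between the pads) lies 19 mm behind it; x points along the fingers, z is the direction in which the jaws open and shut, and the axes are right-handed (so a half turn about x gives the same grasp; the last joint's range is limited). The gripper opens to 85 mm and grips with 20 to 120 N. Pads are 22 mm wide; open, the fingers measure 114 mm over their backs; the gripper's body (76 mm by 85 mm) begins 54 mm behind the grasp point. The pads swing forward as they close: fully open they stand 13 mm farther back than shut.
Start: joints at [1.44, 0.507, -0.238, 1.5, 0.126, 1.149, -0.155], TCP at [0.146, -0.608, 0.231] pointing down, gripper open.
Joint ranges: [-3.08, 3.08], [-0.24, 2.05], [-1.43, 1.35], [0, 2.5], [-1.52, 4.66], [0.17, 1.96], [-2.89, 2.89]. Speed limits (rad/s): [2.39, 2.39, 3.14, 3.14, 3.14, 3.14, 3.14].

INTERFACE

Orientations are given as a unit quaternion [w, x, y, z].
In Python, from rig import manip gives the robot as it stands. The module is installed in compiled form; this text tells all that it offers.
- The arm moves only by the tool apply_moves, never from a script. Its argument "commands" is a list of rows, each an object of numbers: "x", "y", "z": the shift along the tool's x, y, z in cm; "twist": the turn about the tool's x in degrees. A call has 1 to 5 rows; each row shifts and turns the commanded pose from where the row before left it, along the tool's axes as they then stand; what a row does not reach is not made up. A row lasts 1/8 s, in which the tool goes at most 62.5 mm and 10.7 degrees, less where a joint would pass 70% of its speed; a pose out of reach is approached as far as the arm can. A call with a gripper value outside its range is refused whole. "fingers" is the finger opening in cm, from 0 to 8.54, set as the call begins (left out, the last holds). The fingers move at their own pace and stop on an object; "grip_force" is the grip in N (left out, the last holds). Time passes only in rows, so rows that do not move let the fingers close. It gives the time, the measured TCP pose, the force and the opening at its end, in the units of the state.
- manip.state(): the state, without advancing time (a new reading comes with each control period).
- manip.camera(name): name is "scene" or "top" or "wrist"; returns the picture (400x640x3 uint8, blue, green, red); there is no depth.
- manip.get_calibration(name): a dict with "fx", "fy", "cx", "cy" (pixels), "cam_to_world" (4x4, takes a point from camera to world coordinates); the wrist camera has in their place "tool_from_camera" (4x4, takes a point from camera to tool coordinates, whose origin is the TCP and whose axes are the tool frame's). Camera axes: x right, y up, looking along -z (the intrinsics and any distortion apply to the point x, -y, -z); pixel columns grow to the right and rows downward; lengths in m; the calibration is good to about 2 mm. A picture is of the moment at which its call begins: read the wrist's pose just before it. get_calibration takes no time and is no camera call.
- manip.job_done(): hands the job in, once; it reports no verdict.
The state is a dict: "t": time; "qpos": joint angles; "qd": joint speeds; "tau": joint torques, N m; "ee_pos": TCP position; "tool_rot": TCP orientation; "force": force on the tool from outside, world axes, zero at the start; "ft_torque": the same for the moment, N m; "grip_width": finger opening in m.
Only numpy, scipy, OpenCV 4.12 (cv2) and the standard library are available. Lean on these libraries where they do the work, as an engineer would, in place of code of your own. Each camera call takes 0.05 s, during which the arm holds its last target. There are 200 camera calls.

## Working session

There is one attempt and no reset: what is moved stays moved. The work goes in short steps, Python scripts to look and compute and a tool call to move; the robot and the scene stay as the last step left them, time stands still between calls to the robot, and variables do not carry over. Pictures are saved under pics/ and viewed, about 8 in all and at most 12, crops included, and the job is handed in when it is done.

Besides the shell and the picture viewer there is one more tool, called after ">>>" as a command line: name --argument value ..., lists and objects as JSON in quotes. apply_moves: Moves the arm, as the interface text tells. Its arguments: {"type":"object","properties":{"commands":{"type":"array","items":{"type":"object","properties":{"x":{"type":"number"},"y":{"type":"number"},"z":{"type":"number"},"twist":{"type":"number"}}}},"fingers":{"type":"number"},"grip_force":{"type":"number"}},"required":["commands"]}

```bash
mkdir -p pics
python3 - <<'E'
from rig import manip
import cv2,json,numpy as np
np.set_printoptions(precision=4,suppress=True)
for n in("scene","top","wrist"):
    cv2.imwrite(f"pics/{n}0.png",manip.camera(n)); 
    print(n,{k:np.array(v) for k,v in manip.get_calibration(n).items()})
s=manip.state();print({k:np.round(v,4) for k,v in s.items()})
E
```

```text
scene {'fx': array(510.5486), 'fy': array(510.5486), 'cx': array(311.0608), 'cy': array(202.6108), 'cam_to_world': array([[ 0.8507, -0.4013,  0.3394,  1.0446],
       [ 0.5256,  0.654 , -0.5441, -0.6957],
       [-0.0036,  0.6413,  0.7673,  1.1572],
       [ 0.    ,  0.    ,  0.    ,  1.    ]])}
top {'fx': array(433.9953), 'fy': array(433.9953), 'cx': array(320.8955), 'cy': array(199.2215), 'cam_to_world': array([[-0.0169,  0.987 , -0.16  ,  0.3733],
       [-0.9999, -0.0173, -0.0007,  0.0607],
       [-0.0035,  0.16  ,  0.9871,  1.404 ],
       [ 0.    ,  0.    ,  0.    ,  1.    ]])}
wrist {'fx': array(346.2835), 'fy': array(346.2835), 'cx': array(322.3293), 'cy': array(205.6805), 'tool_from_camera': array([[ 0.0008,  0.2816, -0.9595, -0.1421],
       [-0.0016,  0.9595,  0.2816,  0.071 ],
       [ 1.    ,  0.0014,  0.0012, -0.0004],
       [ 0.    ,  0.    ,  0.    ,  1.    ]])}
{'t': np.float64(0.15), 'qpos': array([ 1.4405,  0.5082, -0.2375,  1.5009,  0.1257,  1.1489, -0.1548]), 'qd': array([-0.0002, -0.0009, -0.0015, -0.002 ,  0.0018,  0.0001,  0.0012]), 'tau': array([ -0.0008, -62.1012,  -2.1892, -24.9842,   0.0126,   0.0092,
         0.    ]), 'ee_pos': array([ 0.1459, -0.6073,  0.2306]), 'tool_rot': array([ 0.5549,  0.438 ,  0.5557, -0.4374]), 'force': array([-1.0343, -0.1076,  0.5596]), 'ft_torque': array([ 0.0227, -0.0043, -0.0166]), 'grip_width': np.float64(0.0853)}
```

View pics/scene0.png

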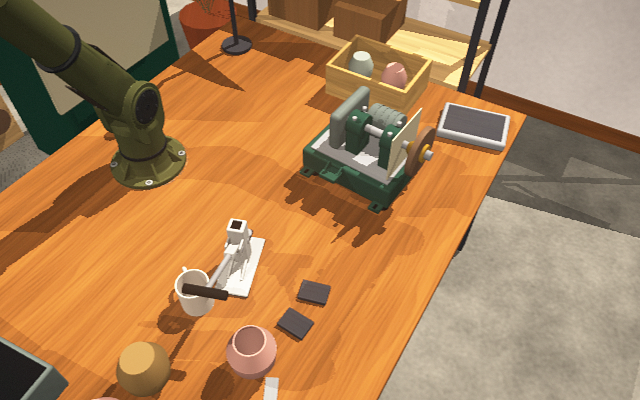

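View pics/top0.png

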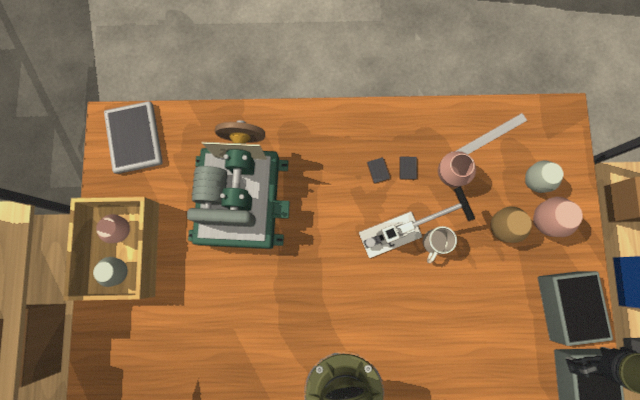

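The scene view shows the lathe at about (365,155) with its lug toward the jack at (240,250). In the top view the lug is at (282,208), the jack column top at (391,234) and the T-bar at (463,203), between the vase (458,168) and the mug (440,242). I'll zoom in to get edges.

Run:
```python
import cv2,numpy as np
t=cv2.imread('pics/top0.png')
a=cv2.resize(t[135:260,180:300],None,fx=3.3,fy=3.3,interpolation=2)
b=cv2.resize(t[185:265,350:480],None,fx=3,fy=3,interpolation=2)
s=cv2.resize(cv2.imread('pics/scene0.png')[210:310,170:300],None,fx=3,fy=3,interpolation=2)[:290]
c=np.zeros((560,800,3),np.uint8)
c[:a.shape[0],:a.shape[1]]=a; c[:b.shape[0],400:400+b.shape[1]]=b; c[250:250+s.shape[0],400:400+s.shape[1]]=s
cv2.imwrite('pics/m1.png',c)
```

```text
(no output)
```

View pics/m1.png

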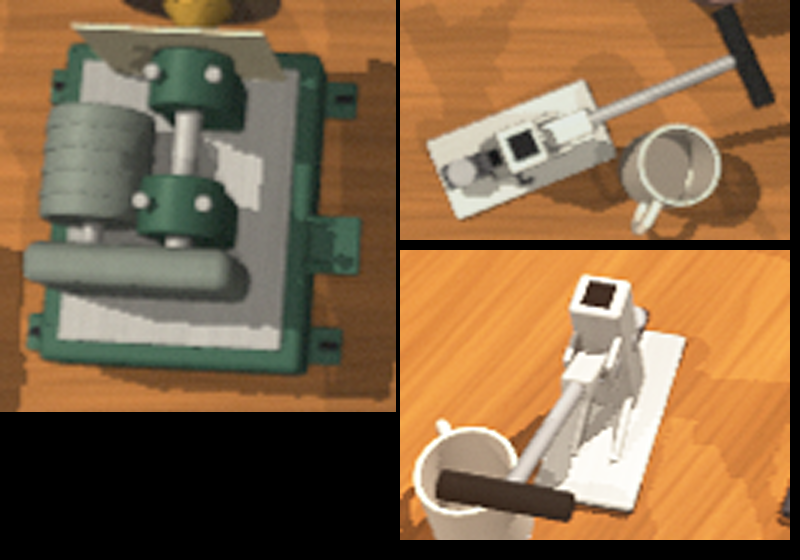

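```bash
cat > h.py <<'E'
import numpy as np,cv2
from scipy.spatial.transform import Rotation as R
def ray(c,T,u,v,z):
    d=T[:3,:3]@np.array([(u-float(c['cx']))/float(c['fx']),-(v-float(c['cy']))/float(c['fy']),-1]);o=T[:3,3]
    return o+d*(z-o[2])/d[2]
def tool(s):
    T=np.eye(4);T[:3,:3]=R.from_quat(np.roll(s['tool_rot'],-1)).as_matrix();T[:3,3]=s['ee_pos'];return T
E
python3 - <<'E'
from h import *
from rig import manip
np.set_printoptions(precision=4,suppress=True)
c=manip.get_calibration('top');T=np.array(c['cam_to_world'])
J=lambda x,y,z:ray(c,T,350+(x-400)/3-.33,185+y/3-.33,z)
L=lambda x,y,z:ray(c,T,180+x/3.3-.33,135+y/3.3-.33,z)
B=[J(*p,.01) for p in((460,218),(428,143),(583,82),(614,157))]
print('base',*B, 'lens',[np.linalg.norm(B[i]-B[(i+1)%4]) for i in range(4)])
d=((B[0]+B[1])-(B[2]+B[3]))/2;d/=np.linalg.norm(d);m=sum(B)/4
print('dir',d,np.degrees(np.arctan2(d[1],d[0])),'origin from base',m+d*.0225,'col',J(523,145,.15))
print('tbar',J(743,58,.192+.005),'saddle',J(460,172,.05))
a,b=L(322,55,.105),L(305,370,.105);print('edge',a,b,np.linalg.norm(a-b),'lathe y dir',np.degrees(np.arctan2(*(b-a)[[1,0]])))
print('lug',L(360,217,.096),L(357,272,.096)); print('corner',L(42,355,.105),L(305,370,.105))
s=manip.state();print(tool(s))
E
```

```text
base [ 0.4091 -0.0903  0.01  ] [ 0.4893 -0.0589  0.01  ] [ 0.5522 -0.228   0.01  ] [ 0.4709 -0.2571  0.01  ] lens [np.float64(0.08615454218989081), np.float64(0.1804973791888601), np.float64(0.08636755100021351), np.float64(0.17783869399442692)]
dir [-0.3481  0.9374  0.    ] 110.3738133391712 origin from base [ 0.4726 -0.1375  0.01  ] col [ 0.4742 -0.1382  0.15  ]
tbar [ 0.5483 -0.3401  0.197 ] saddle [ 0.4553 -0.0876  0.05  ]
edge [0.736  0.1939 0.105 ] [0.4428 0.2095 0.105 ] 0.2936387578008324 lathe y dir 176.95411636185005
lug [0.5833 0.1598 0.096 ] [0.5321 0.1629 0.096 ]
corner [0.4604 0.4477 0.105 ] [0.4428 0.2095 0.105 ]
[[-0.0003  0.9723  0.2336  0.1459]
 [ 0.0014  0.2336 -0.9723 -0.6073]
 [-1.      0.     -0.0014  0.2306]
 [ 0.      0.      0.      1.    ]]
```

Jack: column at (0.473, -0.138), yaw about 110°. Lathe x axis: about 86.5°. Pad: about (0.559, 0.182). Next I move above the column.

>>> apply_moves --commands '[{"y": 3.57, "z": -3.1}, {"y": 3.57, "z": -3.1}, {"y": 3.57, "z": -3.1}, {"y": 3.57, "z": -3.1}, {"y": 3.57, "z": -3.1}]' --fingers 8.5 --grip_force 80

```text
validation failed for argument at $.co...
```

>>> apply_moves --commands '[{"y": 3.57, "z": -3.1}, {"y": 3.57, "z": -3.1}, {"y": 3.57, "z": -3.1}, {"y": 3.57, "z": -3.1}, {"y": 3.57, "z": -3.1}]'

```text
validation failed for argument at $.co...
```

>>> apply_moves --commands '[{"y": 3.57, "z": -3.1}, {"y": 3.57, "z": -3.1}, {"twist": -10.5}, {"twist": -10.5}, {"twist": -10.5}]'

```text
validation failed for argument at $.co...
```

>>> apply_moves --commands '[{"twist": -10.5}, {"twist": -10.5}, {"twist": -10.5}, {"twist": -10.5}, {"twist": -10.5}]'

```text
validation failed for argument at $.co...
```

>>> apply_moves --commands '[{"twist": -10.5}, {"twist": -2.5}, {}]'

```text
validation failed for argument at $.co...
```

Run:
```python
from h import *
from rig import manip
np.set_printoptions(precision=4,suppress=True)
s=manip.state();print(s['t'],tool(s),s['qpos']);cv2.imwrite('pics/w1.png',manip.camera('wrist'))
```

```text
0.15 [[-0.0003  0.9723  0.2336  0.1459]
 [ 0.0014  0.2336 -0.9723 -0.6073]
 [-1.      0.     -0.0014  0.2306]
 [ 0.      0.      0.      1.    ]] [ 1.4405  0.5082 -0.2375  1.5009  0.1257  1.1489 -0.1548]
```

View pics/w1.png

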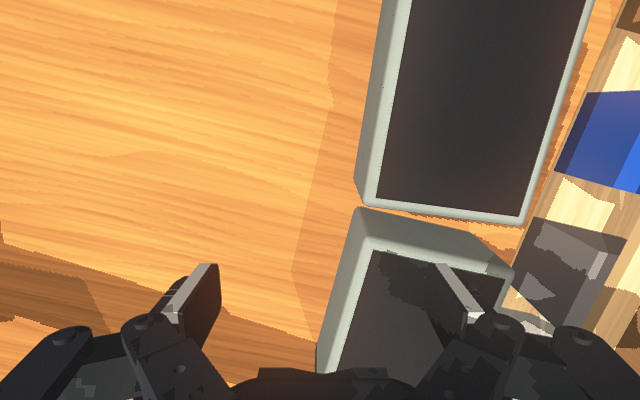

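The calls were refused and the arm hasn't moved. The wrist view shows only the start place, with trays below the fingers. I'll retry with every key given in each row.

>>> apply_moves --commands '[{"x": 0, "y": 3.57, "z": -3.1, "twist": 0}, {"x": 0, "y": 3.57, "z": -3.1, "twist": 0}, {"x": 0, "y": 3.57, "z": -3.1, "twist": 0}, {"x": 0, "y": 3.57, "z": -3.1, "twist": 0}, {"x": 0, "y": 3.57, "z": -3.1, "twist": 0}]' --fingers 8.5 --grip_force 80

```text
t: 0.82
ee_pos: [0.2841, -0.4139, 0.2313]
tool_rot: [0.555, 0.438, 0.555, -0.438]
force: [1.5, 0.2, -0.3]
grip_width: 0.0851
```

>>> apply_moves --commands '[{"x": 0, "y": 3.57, "z": -3.1, "twist": 0}, {"x": 0, "y": 3.57, "z": -3.1, "twist": 0}, {"x": 0, "y": 3.57, "z": -3.1, "twist": 0}, {"x": 0, "y": 3.57, "z": -3.1, "twist": 0}, {"x": 0, "y": 3.57, "z": -3.1, "twist": 0}]'

```text
t: 1.45
ee_pos: [0.4214, -0.2216, 0.2314]
tool_rot: [0.555, 0.438, 0.555, -0.438]
force: [1.0, -0.3, 0.1]
grip_width: 0.0849
```

>>> apply_moves --commands '[{"x": 0, "y": 3.57, "z": -3.1, "twist": 0}, {"x": 0, "y": 3.57, "z": -3.1, "twist": 0}, {"x": 0, "y": 0, "z": 0, "twist": -10.5}, {"x": 0, "y": 0, "z": 0, "twist": -10.5}, {"x": 0, "y": 0, "z": 0, "twist": -10.5}]'

```text
t: 2.08
ee_pos: [0.4756, -0.1457, 0.2311]
tool_rot: [0.654, 0.268, 0.654, -0.268]
force: [0.2, -1.2, -0.3]
grip_width: 0.0849
```

>>> apply_moves --commands '[{"x": 0, "y": 0, "z": 0, "twist": -10.5}, {"x": 0, "y": 0, "z": 0, "twist": -10.5}, {"x": 0, "y": 0, "z": 0, "twist": -10.5}, {"x": 0, "y": 0, "z": 0, "twist": -10.5}, {"x": 0, "y": 0, "z": 0, "twist": -10.5}]'

```text
t: 2.7
ee_pos: [0.4755, -0.146, 0.2312]
tool_rot: [0.705, -0.048, 0.706, 0.048]
force: [0.8, 0.3, 0.3]
grip_width: 0.0851
```

>>> apply_moves --commands '[{"x": 0, "y": 0, "z": 0, "twist": -10.5}, {"x": 0, "y": 0, "z": 0, "twist": -2.5}, {"x": 0, "y": 0, "z": 0, "twist": 0}]'

```text
t: 3.08
ee_pos: [0.4755, -0.146, 0.2312]
tool_rot: [0.696, -0.125, 0.696, 0.125]
force: [-0.2, -0.4, 0.1]
grip_width: 0.0848
```

Run:
```python
from h import *
from rig import manip
np.set_printoptions(precision=4,suppress=True)
s=manip.state();print(s['t'],tool(s),s['qpos']);cv2.imwrite('pics/w2.png',manip.camera('wrist'))
c=manip.get_calibration('wrist');W=tool(s)@np.array(c['tool_from_camera'])
for p in((.4735,-.138,.15),(.4555,-.0876,.05)):
    q=np.linalg.inv(W)@np.array([*p,1]);print(c['cx']-c['fx']*q[0]/q[2],c['cy']+c['fy']*q[1]/q[2])
```

```text
3.075 [[-0.0001 -0.3476  0.9376  0.4755]
 [ 0.0002  0.9376  0.3476 -0.146 ]
 [-1.      0.0002 -0.0001  0.2312]
 [ 0.      0.      0.      1.    ]] [ 0.8391  0.3911 -0.8356  1.8225  0.3275  1.0727  0.2367]
324.51675941744014 203.5529967139816
324.5298037186836 116.26371987905293
```

View pics/w2.png

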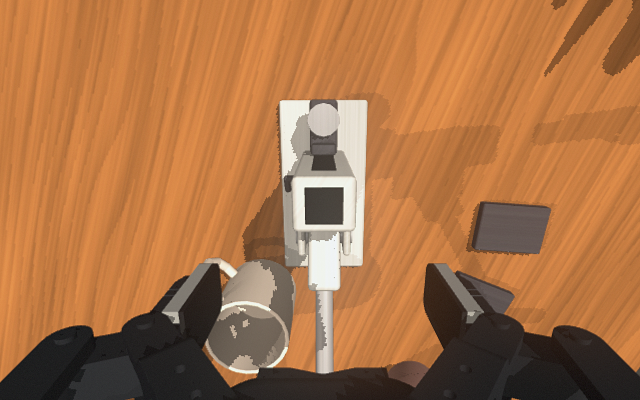

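The column top is at (324,206) and the saddle at (323,120). Both match the predicted pixels, and the jaws are aligned. Descending and gripping.

>>> apply_moves --commands '[{"x": 2.5, "y": 0, "z": 0, "twist": 0}, {"x": 2.5, "y": 0, "z": 0, "twist": 0}, {"x": 2.5, "y": 0, "z": 0, "twist": 0}, {"x": 2.5, "y": 0, "z": 0, "twist": 0}, {"x": 1.8, "y": 0, "z": 0, "twist": 0}]'

```text
t: 3.75
ee_pos: [0.4754, -0.1459, 0.1123]
tool_rot: [0.696, -0.125, 0.696, 0.125]
force: [-0.0, -0.8, -0.1]
grip_width: 0.0849
```

>>> apply_moves --commands '[{"x": 0, "y": 0, "z": 0, "twist": 0}, {"x": 0, "y": 0, "z": 0, "twist": 0}, {"x": 0, "y": 0, "z": 0, "twist": 0}, {"x": 0, "y": 0, "z": 0, "twist": 0}, {"x": 0, "y": 0, "z": 0, "twist": 0}]' --fingers 3.5 --grip_force 80

```text
t: 4.38
ee_pos: [0.4766, -0.1458, 0.1144]
tool_rot: [0.697, -0.126, 0.695, 0.125]
force: [0.6, 1.5, 6.6]
grip_width: 0.0431
```

>>> apply_moves --commands '[{"x": 0, "y": 0, "z": 0, "twist": 0}, {"x": 0, "y": 0, "z": 0, "twist": 0}, {"x": -0.5, "y": 0, "z": 0, "twist": 0}, {"x": -0.5, "y": 0, "z": 0, "twist": 0}, {"x": 0, "y": 0, "z": 0, "twist": 0}]'

```text
t: 5.0
ee_pos: [0.4753, -0.1461, 0.1232]
tool_rot: [0.696, -0.126, 0.696, 0.126]
force: [0.3, 0.3, -8.9]
grip_width: 0.0426
```

Held and lifted about 10 mm, with the force reading near the jack's weight. Carrying it to a spot short of the lug, then turning.

>>> apply_moves --commands '[{"x": 0, "y": 1.6, "z": 1.5, "twist": 0}, {"x": 0, "y": 2.5, "z": 2.3, "twist": 0}, {"x": 0, "y": 3.1, "z": 2.9, "twist": 0}, {"x": 0, "y": 3.1, "z": 2.9, "twist": 0}, {"x": 0, "y": 2.3, "z": 2.2, "twist": 0}]'

```text
t: 5.62
ee_pos: [0.5423, 0.0155, 0.123]
tool_rot: [0.696, -0.126, 0.696, 0.127]
force: [-0.0, -0.6, -10.3]
grip_width: 0.0431
```

>>> apply_moves --commands '[{"x": 0, "y": 1.5, "z": 1.4, "twist": 3}, {"x": 0, "y": 0, "z": 0, "twist": 6}, {"x": 0, "y": 0, "z": 0, "twist": 6}, {"x": 0, "y": 0, "z": 0, "twist": 6}, {"x": 0, "y": 0, "z": 0, "twist": 3}]'

```text
t: 6.25
ee_pos: [0.5494, 0.0323, 0.1227]
tool_rot: [0.706, 0.022, 0.707, -0.022]
force: [-0.4, 0.1, -9.1]
grip_width: 0.0428
```

>>> apply_moves --commands '[{"x": 0, "y": 0, "z": 0, "twist": 0}, {"x": 0, "y": 0, "z": 0, "twist": 0}, {"x": 0, "y": 0, "z": 0, "twist": 0}]'

```text
t: 6.62
ee_pos: [0.5498, 0.0323, 0.1232]
tool_rot: [0.707, 0.021, 0.707, -0.021]
force: [0.5, 0.6, -9.6]
grip_width: 0.0431
```

Run:
```python
from h import *
from rig import manip
np.set_printoptions(precision=4,suppress=True)
s=manip.state();print(s['t'],tool(s),s['qpos'])
w=manip.camera('wrist');t=manip.camera('top');cv2.imwrite('pics/w3.png',w);cv2.imwrite('pics/t3.png',t)
c=np.zeros((600,800,3),np.uint8);c[:400,:640]=w
a=cv2.resize(manip.camera('scene')[120:250,200:440],None,fx=1.5,fy=1.5,interpolation=2);c[402:402+a.shape[0],:a.shape[1]]=a
b=cv2.resize(t[160:260,260:390],None,fx=1.9,fy=1.9,interpolation=2);c[405:405+b.shape[0],400:400+b.shape[1]]=b
cv2.imwrite('pics/m3.png',c)
```

```text
6.625 [[-0.0003  0.0603  0.9982  0.5498]
 [ 0.0001  0.9982 -0.0603  0.0323]
 [-1.      0.0001 -0.0003  0.1232]
 [ 0.      0.      0.      1.    ]] [ 0.2874  0.5557 -0.6001  1.8415  0.401   0.8679 -0.5671]
```

View pics/m3.png

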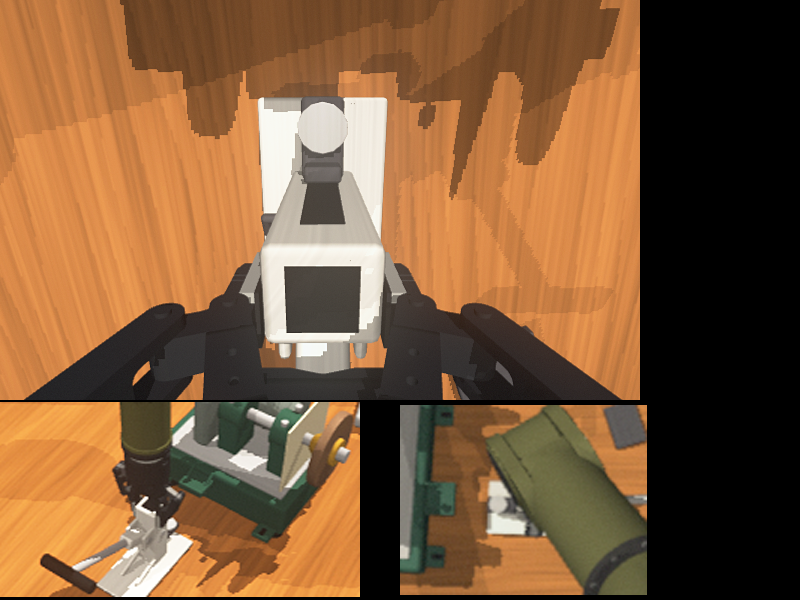

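The jack hangs level. The saddle is at (323,128) and the base's front edge is at row 98, both square to the camera. Edging forward 5 cm to bring the lug into the wrist view.

>>> apply_moves --commands '[{"x": 0, "y": 1.5, "z": 0, "twist": 0}, {"x": 0, "y": 2, "z": 0, "twist": 0}, {"x": 0, "y": 1.5, "z": 0, "twist": 0}, {"x": 0, "y": 0, "z": 0, "twist": 0}]'

```text
t: 7.28
ee_pos: [0.5529, 0.0848, 0.1235]
tool_rot: [0.707, 0.021, 0.707, -0.02]
force: [-0.4, 0.1, -10.3]
grip_width: 0.0431
```

Run:
```python
from h import *
from rig import manip
np.set_printoptions(precision=4,suppress=True)
s=manip.state();print(s['t'],tool(s))
w=manip.camera('wrist');cv2.imwrite('pics/w4.png',w)
np.save('T4.npy',tool(s))
c=manip.get_calibration('wrist');W=tool(s)@np.array(c['tool_from_camera'])
def pr(p):
    q=np.linalg.inv(W)@np.array([*p,1]);return np.round([c['cx']-c['fx']*q[0]/q[2],c['cy']+c['fy']*q[1]/q[2]],1)
a=tool(s)[:3,1];print('saddle pred',pr(s['ee_pos']*[1,1,0]+a*.06+[0,0,.06]), 'lug edge',pr((.5833,.1598,.096)),pr((.5321,.1629,.096)))
cv2.imwrite('pics/w4b.png',cv2.resize(w[0:260,130:530],None,fx=2,fy=2,interpolation=2))
```

```text
7.275 [[ 0.0005  0.0575  0.9983  0.5529]
 [ 0.0013  0.9983 -0.0575  0.0848]
 [-1.      0.0014  0.0004  0.1235]
 [ 0.      0.      0.      1.    ]]
saddle pred [323.6 125.8] lug edge [379.7  93.7] [269.7  93.6]
```

View pics/w4b.png

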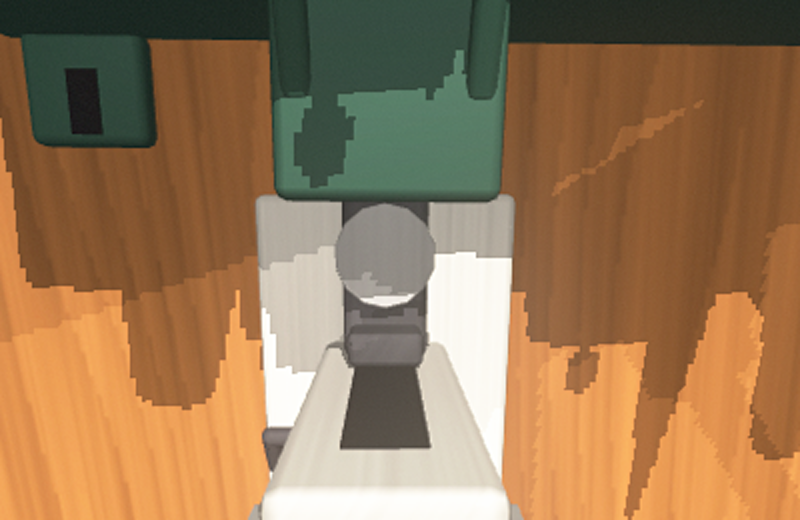

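Run:
```python
from h import *
from rig import manip
np.set_printoptions(precision=4,suppress=True)
T=np.load('T4.npy');c=manip.get_calibration('wrist');W=T@np.array(c['tool_from_camera'])
f=lambda u,v,z:(T[:3,:3].T@(ray(c,W,130+u/2-.25,v/2-.25,z)-T[:3,3]))[1:]
print('lug front',f(276,193,.096),f(501,195,.096),'casting',f(100,39,.105),f(700,45,.105))
print('saddle',f(385,255,.06),'base front',f(258,197,.02),f(513,197,.02))
```

```text
lug front [ 0.0755 -0.0262] [0.075  0.0264] casting [ 0.1061 -0.0602] [0.1048 0.0653]
saddle [ 0.0591 -0.0008] base front [ 0.0759 -0.0438] [0.0757 0.0426]
```

The lug centre, casting edge and saddle agree. The saddle needs 38 mm forward and about 0.8 mm sideways, then lowering.

>>> apply_moves --commands '[{"x": 0, "y": 1.2, "z": 0.08, "twist": 0}, {"x": 0, "y": 1.4, "z": 0, "twist": 0}, {"x": 0, "y": 1.2, "z": 0, "twist": 0}, {"x": 0, "y": 0, "z": 0, "twist": 0}, {"x": 0.4, "y": 0, "z": 0, "twist": 0}]'

```text
t: 7.95
ee_pos: [0.5562, 0.1198, 0.1193]
tool_rot: [0.707, 0.021, 0.707, -0.022]
force: [-0.4, -0.8, -10.7]
grip_width: 0.0428
```

>>> apply_moves --commands '[{"x": 0.3, "y": 0, "z": 0, "twist": 0}, {"x": 0.15, "y": 0, "z": 0, "twist": 0}, {"x": 0, "y": 0, "z": 0, "twist": 0}, {"x": 0, "y": 0, "z": 0, "twist": 0}]'

```text
t: 8.45
ee_pos: [0.5561, 0.1201, 0.1148]
tool_rot: [0.707, 0.022, 0.707, -0.022]
force: [0.5, -0.8, -9.8]
grip_width: 0.043
```

Run:
```python
from h import *
from rig import manip
np.set_printoptions(precision=4,suppress=True)
s=manip.state();print(s['t'],tool(s),s['force'],s['ft_torque'])
w=manip.camera('wrist')
v=manip.camera('scene')
c=np.zeros((560,800,3),np.uint8)
a=cv2.resize(w[0:260,160:480],None,fx=1.25,fy=1.25,interpolation=2);c[:a.shape[0],:a.shape[1]]=a
b=cv2.resize(v[120:260,200:330],None,fx=3,fy=3,interpolation=2)[:,:390];c[:b.shape[0],405:405+b.shape[1]]=b
cv2.imwrite('pics/m5.png',c)
```

```text
8.45 [[ 0.0002  0.061   0.9981  0.5561]
 [ 0.0001  0.9981 -0.061   0.1201]
 [-1.      0.0002  0.0002  0.1148]
 [ 0.      0.      0.      1.    ]] [ 0.506  -0.829  -9.7754] [ 0.1626 -0.0641 -0.0119]
```

View pics/m5.png

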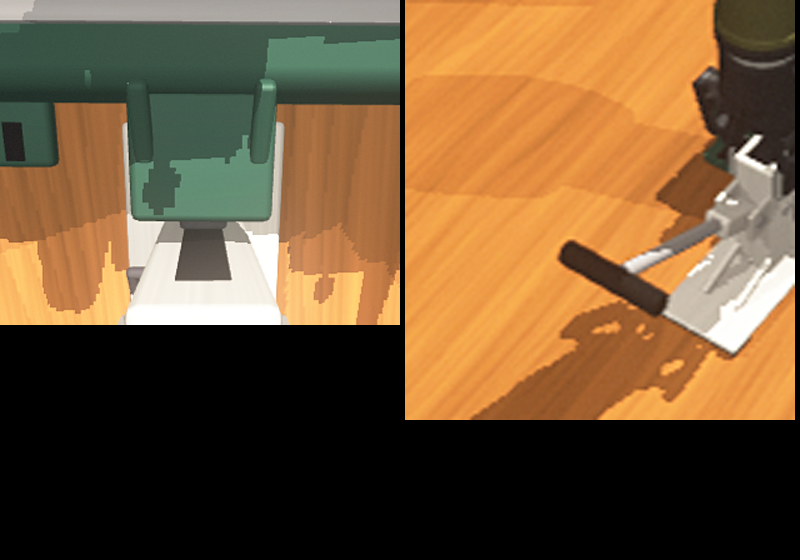

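Run:
```python
from h import *
from rig import manip
np.set_printoptions(precision=4,suppress=True)
s=manip.state();T=tool(s);c=manip.get_calibration('wrist');W=T@np.array(c['tool_from_camera'])
f=lambda u,v,z:(T[:3,:3].T@(ray(c,W,160+u/1.25-.1,v/1.25-.1,z)-T[:3,3]))[1:]
print('lug front',f(132,216,.094),f(271,216,.094),'base front',f(125,123,.011),f(283,123,.011),'casting bottom',f(100,102,.03),f(300,103,.03),s['force'])
```

```text
lug front [ 0.0406 -0.0279] [0.0405 0.0252] base front [ 0.0758 -0.0431] [0.0757 0.0427] casting bottom [ 0.0855 -0.0516] [0.0849 0.0473] [ 0.3259  0.5655 -9.891 ]
```

The lug front is 40.5 mm ahead of the TCP, so the saddle is about 2 to 3 mm short and 1 mm off sideways. I'll correct that and set down.

>>> apply_moves --commands '[{"x": 0, "y": 0.3, "z": -0.1, "twist": 0}, {"x": 0, "y": 0, "z": 0, "twist": 0}, {"x": 0.15, "y": 0, "z": 0, "twist": 0}, {"x": 0.1, "y": 0, "z": 0, "twist": 0}, {"x": 0, "y": 0, "z": 0, "twist": 0}]'

```text
t: 9.18
ee_pos: [0.5554, 0.1238, 0.1144]
tool_rot: [0.707, 0.021, 0.706, -0.022]
force: [-5.2, -0.5, 11.7]
grip_width: 0.0431
```

On the bench. Releasing and rising.

>>> apply_moves --commands '[{"x": -0.15, "y": 0, "z": 0, "twist": 0}, {"x": 0, "y": 0, "z": 0, "twist": 0}]'

```text
t: 9.43
ee_pos: [0.5554, 0.1237, 0.1144]
tool_rot: [0.707, 0.022, 0.707, -0.021]
force: [-2.8, 1.0, 2.7]
grip_width: 0.0432
```

>>> apply_moves --commands '[{"x": 0, "y": 0, "z": 0, "twist": 0}, {"x": 0, "y": 0, "z": 0, "twist": 0}, {"x": 0, "y": 0, "z": 0, "twist": 0}, {"x": 0, "y": 0, "z": 0, "twist": 0}]' --fingers 8

```text
t: 9.93
ee_pos: [0.5554, 0.1232, 0.1138]
tool_rot: [0.707, 0.022, 0.707, -0.022]
force: [-0.6, 0.3, 0.6]
grip_width: 0.0797
```

>>> apply_moves --commands '[{"x": -2, "y": 0, "z": 0, "twist": 0}, {"x": -3, "y": 0, "z": 0, "twist": 0}, {"x": -3, "y": 0, "z": 0, "twist": 0}, {"x": -3, "y": 0, "z": 0, "twist": 0}, {"x": -3, "y": 0, "z": 0, "twist": 0}]'

```text
t: 10.55
ee_pos: [0.5551, 0.1232, 0.2548]
tool_rot: [0.707, 0.022, 0.707, -0.022]
force: [-0.1, 0.1, -1.2]
grip_width: 0.08
```

Run:
```python
from h import *
from rig import manip
np.set_printoptions(precision=4,suppress=True)
s=manip.state();print(s['t'],tool(s),s['qpos']);np.save('T6.npy',tool(s))
cv2.imwrite('pics/w6.png',manip.camera('wrist'))
```

```text
10.55 [[ 0.0001  0.0608  0.9981  0.5551]
 [ 0.      0.9981 -0.0608  0.1232]
 [-1.      0.      0.0001  0.2548]
 [ 0.      0.      0.      1.    ]] [ 0.1639  0.4498 -0.6552  1.6111  0.2906  1.1801 -0.6157]
```

View pics/w6.png

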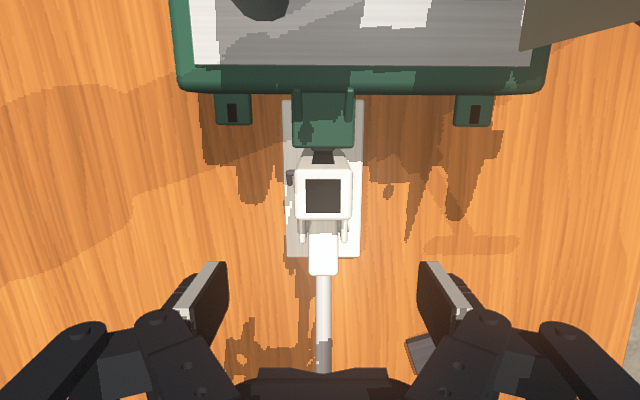

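The jack stands with its column top at (324,197), and the lug front is at row 147, centred at about 324. Next, the T-bar target.

Run:
```python
from h import *
from rig import manip
np.set_printoptions(precision=4,suppress=True)
T=np.load('T6.npy');c=manip.get_calibration('wrist');W=T@np.array(c['tool_from_camera'])
r=lambda u,v,z:ray(c,W,u,v,z)
f=lambda p:(T[:3,:3].T@(p-T[:3,3]))[1:]
col=r(324,197,.15);print('col',col,f(col),'lug',f(r(293,147,.095)),f(r(356,147,.095)),'base',f(r(287,257,.01)),f(r(359,257,.01)),f(r(283,101,.01)),f(r(363,101,.01)))
a=T[:3,1];n=T[:3,2]
bar=col*[1,1,0]-a*(.038+.2*np.cos(.45))+[0,0,.192];print('bar',bar,f(bar))
```

```text
col [0.5559 0.1294 0.15  ] [0.0062 0.0004] lug [ 0.0364 -0.0262] [0.0363 0.0284] base [-0.1065 -0.044 ] [-0.1066  0.0436] [ 0.0753 -0.0428] [0.0752 0.0428]
bar [ 0.5426 -0.0883  0.192 ] [-0.2118  0.0004]
```

Alignment is within about 1 mm: saddle at 57.5 to 58 mm, pad at 57.4 mm. Moving over the T-bar, 30 mm off centre to miss the rod, then turning 90°.

>>> apply_moves --commands '[{"x": 0, "y": -3.5, "z": -0.6, "twist": 0}, {"x": 0, "y": -4.7, "z": -0.6, "twist": 0}, {"x": 0, "y": -4.7, "z": -0.6, "twist": 0}, {"x": 0, "y": -4.7, "z": -0.6, "twist": 0}, {"x": 0, "y": -3.6, "z": -0.6, "twist": 0}]'

```text
t: 11.22
ee_pos: [0.5118, -0.0888, 0.2537]
tool_rot: [0.707, 0.022, 0.707, -0.022]
force: [1.3, 0.1, -0.5]
grip_width: 0.0798
```

>>> apply_moves --commands '[{"x": 0, "y": 0, "z": 0, "twist": 10}, {"x": 0, "y": 0, "z": 0, "twist": 10}, {"x": 0, "y": 0, "z": 0, "twist": 10}, {"x": 0, "y": 0, "z": 0, "twist": 10}, {"x": 0, "y": 0, "z": 0, "twist": 10}]'

```text
t: 11.85
ee_pos: [0.5123, -0.0866, 0.2537]
tool_rot: [0.631, 0.32, 0.631, -0.32]
force: [0.4, 0.0, 0.0]
grip_width: 0.0798
```

>>> apply_moves --commands '[{"x": 0, "y": 0, "z": 0, "twist": 10}, {"x": 0, "y": 0, "z": 0, "twist": 10}, {"x": 0, "y": 0, "z": 0, "twist": 10}, {"x": 0, "y": 0, "z": 0, "twist": 10}, {"x": 0, "y": 0, "z": 0, "twist": 0}]'

```text
t: 12.48
ee_pos: [0.5123, -0.0864, 0.2537]
tool_rot: [-0.485, -0.515, -0.485, 0.515]
force: [-0.9, -0.1, 0.5]
grip_width: 0.0797
```

Run:
```python
from h import *
from rig import manip
np.set_printoptions(precision=4,suppress=True)
s=manip.state();T=tool(s);print(s['t'],T,s['qpos']);np.save('T7.npy',T)
w=manip.camera('wrist');cv2.imwrite('pics/w7.png',w)
c=manip.get_calibration('wrist');W=T@np.array(c['tool_from_camera'])
q=np.linalg.inv(W)@np.array([.5426,-.0883,.192,1]);print(c['cx']-c['fx']*q[0]/q[2],c['cy']+c['fy']*q[1]/q[2])
```

```text
12.475 [[-0.      0.9982 -0.0595  0.5123]
 [-0.0002 -0.0595 -0.9982 -0.0864]
 [-1.      0.      0.0002  0.2537]
 [ 0.      0.      0.      1.    ]] [ 0.3193  0.3273 -0.2758  1.7377  0.0991  1.0902 -1.6188]
323.2896831264502 174.72939416569832
```

View pics/w7.png

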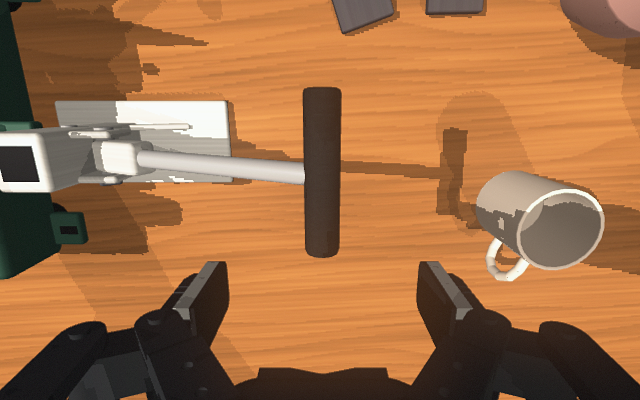

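The T-bar is at (322,172) and runs from row 87 to 257. It is centred between the jaws as predicted, and the mug is well clear. Descending to grip it.

>>> apply_moves --commands '[{"x": 2, "y": 0, "z": -0.05, "twist": 0}, {"x": 2.3, "y": 0, "z": 0, "twist": 0}, {"x": 2.3, "y": 0, "z": 0, "twist": 0}, {"x": 1.6, "y": 0, "z": 0, "twist": 0}, {"x": 0, "y": 0, "z": 0, "twist": 0}]' --fingers 5

```text
t: 13.15
ee_pos: [0.5117, -0.086, 0.1708]
tool_rot: [-0.485, -0.514, -0.486, 0.515]
force: [0.1, 1.1, -0.0]
grip_width: 0.0498
```

>>> apply_moves --commands '[{"x": 0, "y": 0, "z": 0, "twist": 0}, {"x": 0, "y": 0, "z": 0, "twist": 0}, {"x": 0, "y": 0, "z": 0, "twist": 0}, {"x": 0, "y": 0, "z": 0, "twist": 0}, {"x": 0, "y": 0, "z": 0, "twist": 0}]' --fingers 1.5 --grip_force 40

```text
t: 13.78
ee_pos: [0.5128, -0.0863, 0.1722]
tool_rot: [0.485, 0.515, 0.484, -0.515]
force: [0.5, -0.7, 3.1]
grip_width: 0.0208
```

Gripped. First stroke down, following the arc.

>>> apply_moves --commands '[{"x": 0.92, "y": 0, "z": 0.42, "twist": 0}, {"x": 0.92, "y": 0, "z": 0.36, "twist": 0}, {"x": 0.95, "y": 0, "z": 0.32, "twist": 0}, {"x": 0.96, "y": 0, "z": 0.27, "twist": 0}, {"x": 0.98, "y": 0, "z": 0.22, "twist": 0}]'

```text
t: 14.4
ee_pos: [0.512, -0.1017, 0.1247]
tool_rot: [0.485, 0.515, 0.484, -0.515]
force: [0.9, 1.0, 5.2]
grip_width: 0.0208
```

>>> apply_moves --commands '[{"x": 0.98, "y": 0, "z": 0.18, "twist": 0}, {"x": 0.99, "y": 0, "z": 0.12, "twist": 0}, {"x": 1.0, "y": 0, "z": 0.08, "twist": 0}, {"x": 1.0, "y": 0, "z": 0.02, "twist": 0}, {"x": 1.0, "y": 0, "z": -0.02, "twist": 0}]'

```text
t: 15.02
ee_pos: [0.5118, -0.1059, 0.0749]
tool_rot: [0.485, 0.515, 0.484, -0.515]
force: [-0.0, -0.8, 5.7]
grip_width: 0.0205
```

>>> apply_moves --commands '[{"x": 1.0, "y": 0, "z": -0.08, "twist": 0}, {"x": 0.99, "y": 0, "z": -0.12, "twist": 0}, {"x": 0.98, "y": 0, "z": -0.18, "twist": 0}, {"x": 0.98, "y": 0, "z": -0.22, "twist": 0}, {"x": 0, "y": 0, "z": 0, "twist": 0}]'

```text
t: 15.65
ee_pos: [0.5117, -0.101, 0.035]
tool_rot: [-0.485, -0.515, -0.484, 0.516]
force: [0.7, -5.7, 4.4]
grip_width: 0.021
```

>>> apply_moves --commands '[{"x": 0.3, "y": 0, "z": -0.07, "twist": 0}, {"x": 0, "y": 0, "z": 0, "twist": 0}]'

```text
t: 15.9
ee_pos: [0.5117, -0.1004, 0.0325]
tool_rot: [-0.485, -0.515, -0.484, 0.516]
force: [0.3, -5.7, 4.0]
grip_width: 0.0209
```

>>> apply_moves --commands '[{"x": 0.3, "y": 0, "z": 0.1, "twist": 0}, {"x": 0, "y": 0, "z": 0.1, "twist": 0}, {"x": 0, "y": 0, "z": 0, "twist": 0}]'

```text
t: 16.27
ee_pos: [0.5118, -0.0997, 0.0299]
tool_rot: [0.485, 0.515, 0.485, -0.514]
force: [-1.5, 0.4, 8.0]
grip_width: 0.0207
```

Run:
```python
from h import *
from rig import manip
s=manip.state();print(s['t'],s['ee_pos'],s['force'],s['ft_torque'])
w=manip.camera('wrist');v=manip.camera('scene')
c=np.zeros((600,800,3),np.uint8);c[:300,:480]=cv2.resize(w,(480,300),interpolation=3)
b=cv2.resize(v[100:260,190:420],None,fx=3.4,fy=3.4,interpolation=2)[250:545,:782];c[302:302+b.shape[0],:b.shape[1]]=b
e=cv2.resize(manip.camera('top')[180:260,270:400],None,fx=2.4,fy=2.4,interpolation=2);c[:e.shape[0],485:485+e.shape[1]]=e
cv2.imwrite('pics/m8.png',c)
cv2.imwrite('pics/w8.png',w);cv2.imwrite('pics/s8.png',v)
```

```text
16.275 [ 0.51182144 -0.09973269  0.02985524] [-1.51919839  0.39849525  8.00644176] [ 0.89482127  0.13383159 -0.07296241]
```

View pics/m8.png

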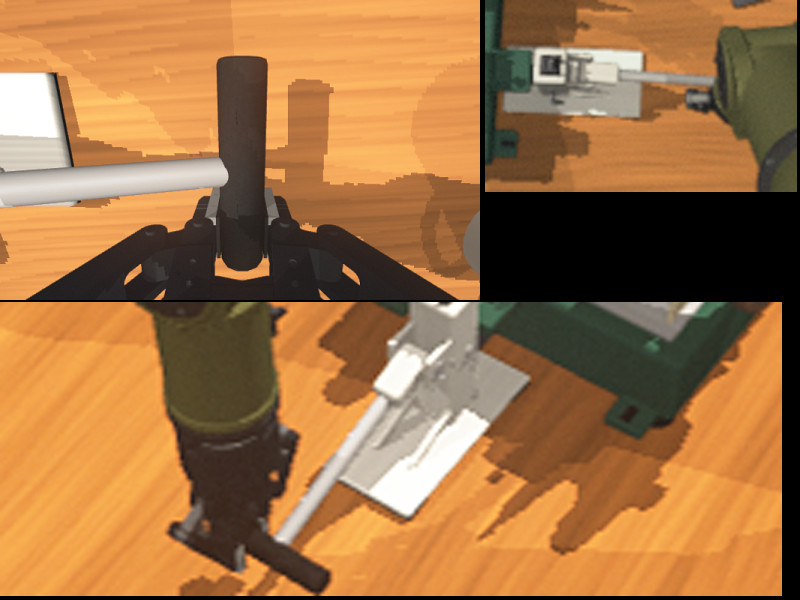

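The bar is held firmly, the jack sits flat on the bench, and the bar is at about z = 0.05, which is the bottom of the stroke. I won't press harder while the jack is unloaded, because it could tip. Handle up again.

>>> apply_moves --commands '[{"x": -0.6, "y": 0, "z": 0.0, "twist": 0}, {"x": -0.98, "y": 0, "z": 0.12, "twist": 0}, {"x": -0.98, "y": 0, "z": 0.12, "twist": 0}, {"x": -0.99, "y": 0, "z": 0.1, "twist": 0}, {"x": -1.0, "y": 0, "z": 0.08, "twist": 0}]'

```text
t: 17.05
ee_pos: [0.511, -0.1055, 0.0755]
tool_rot: [-0.484, -0.515, -0.484, 0.515]
force: [1.1, -4.1, 0.0]
grip_width: 0.0206
```

>>> apply_moves --commands '[{"x": -1.0, "y": 0, "z": 0.0, "twist": 0}, {"x": -1.0, "y": 0, "z": -0.05, "twist": 0}, {"x": -1.0, "y": 0, "z": -0.1, "twist": 0}, {"x": -0.99, "y": 0, "z": -0.14, "twist": 0}, {"x": -0.98, "y": 0, "z": -0.18, "twist": 0}]'

```text
t: 17.68
ee_pos: [0.5113, -0.101, 0.1252]
tool_rot: [-0.485, -0.515, -0.484, 0.515]
force: [-0.2, -5.7, 3.3]
grip_width: 0.0205
```

>>> apply_moves --commands '[{"x": -0.98, "y": 0, "z": -0.24, "twist": 0}, {"x": -0.96, "y": 0, "z": -0.28, "twist": 0}, {"x": -0.95, "y": 0, "z": -0.32, "twist": 0}, {"x": -0.92, "y": 0, "z": -0.36, "twist": 0}, {"x": -0.92, "y": 0, "z": -0.25, "twist": 0}]'

```text
t: 18.3
ee_pos: [0.5122, -0.0856, 0.1725]
tool_rot: [0.485, 0.515, 0.485, -0.515]
force: [0.6, -1.1, -0.4]
grip_width: 0.021
```

>>> apply_moves --commands '[{"x": 0, "y": 0, "z": 0, "twist": 0}]'

```text
t: 18.42
ee_pos: [0.5124, -0.0856, 0.1723]
tool_rot: [0.485, 0.515, 0.485, -0.515]
force: [1.2, -2.7, 0.4]
grip_width: 0.0206
```

>>> apply_moves --commands '[{"x": 0.92, "y": 0, "z": 0.48, "twist": 0}, {"x": 0.92, "y": 0, "z": 0.4, "twist": 0}, {"x": 0.95, "y": 0, "z": 0.33, "twist": 0}, {"x": 0.96, "y": 0, "z": 0.28, "twist": 0}, {"x": 0.98, "y": 0, "z": 0.22, "twist": 0}]'

```text
t: 19.05
ee_pos: [0.5116, -0.1022, 0.1237]
tool_rot: [0.484, 0.515, 0.485, -0.514]
force: [1.2, 5.9, 5.5]
grip_width: 0.0206
```

>>> apply_moves --commands '[{"x": 0.98, "y": 0, "z": 0.18, "twist": 0}, {"x": 0.99, "y": 0, "z": 0.12, "twist": 0}, {"x": 1.0, "y": 0, "z": 0.08, "twist": 0}, {"x": 1.0, "y": 0, "z": 0.02, "twist": 0}, {"x": 1.0, "y": 0, "z": -0.02, "twist": 0}]'

```text
t: 19.68
ee_pos: [0.5117, -0.1056, 0.0748]
tool_rot: [0.485, 0.515, 0.485, -0.514]
force: [-1.4, 7.6, 12.0]
grip_width: 0.0205
```

>>> apply_moves --commands '[{"x": 1.0, "y": 0, "z": -0.08, "twist": 0}, {"x": 0.99, "y": 0, "z": -0.1, "twist": 0}, {"x": 0.98, "y": 0, "z": -0.12, "twist": 0}, {"x": 0.98, "y": 0, "z": -0.12, "twist": 0}, {"x": 0.3, "y": 0, "z": 0, "twist": 0}]'

```text
t: 20.3
ee_pos: [0.512, -0.1005, 0.0323]
tool_rot: [0.485, 0.515, 0.485, -0.514]
force: [0.4, 11.9, 14.3]
grip_width: 0.0208
```

>>> apply_moves --commands '[{"x": 0.3, "y": 0, "z": 0, "twist": 0}, {"x": 0, "y": 0, "z": 0, "twist": 0}]'

```text
t: 20.55
ee_pos: [0.5121, -0.0998, 0.0296]
tool_rot: [0.485, 0.515, 0.486, -0.513]
force: [0.4, 11.4, 13.1]
grip_width: 0.0209
```

```bash
cat > cmp.py <<'E'
# feature shifts between the s8/top pictures and now, for lathe, jack and bench patches
from h import *
from rig import manip
import sys,os
v=manip.camera('scene');t=manip.camera('top');n=sys.argv[1]
cv2.imwrite(f'pics/s{n}.png',v);cv2.imwrite(f'pics/t{n}.png',t)
def sh(a,b,box):
    x,y,w,h=box;g=[cv2.cvtColor(i,6) for i in(a,b)]
    P=cv2.goodFeaturesToTrack(g[0][y:y+h,x:x+w],20,.05,5)+np.float32([x,y])
    Q,st,_=cv2.calcOpticalFlowPyrLK(g[0],g[1],P,None,winSize=(13,13));k=st.ravel()==1
    for p,q in zip(P[k,0][:12],(Q-P)[k,0][:12]): print(np.round(p).astype(int),np.round(q,1),end='; ')
    print('\n median',np.round(np.median((Q-P)[k,0],0),2))
a=cv2.imread('pics/s8.png')if len(sys.argv)<3 else cv2.imread(f'pics/s{sys.argv[2]}.png')
print('lathe');sh(a,v,(305,130,135,80));print('jack base');sh(a,v,(285,195,70,60))
print(manip.state()['t'],np.round(manip.state()['force'],1))
E
python3 cmp.py 9
```

```text
lathe
[327 168] [ 0.2 -0.3]; [315 170] [-0.2  0. ]; [391 133] [ 1.2 -2.9]; [377 158] [ 0.7 -2.3]; [312 146] [ 0.4 -2.2]; [344 142] [ 0.7 -2. ]; [428 145] [ 1.3 -2.3]; [392 140] [ 1.5 -3.2]; [319 174] [-0.2  0. ]; [390 176] [ 1.2 -2.7]; [386 169] [ 0.6 -1.7]; [427 151] [ 1.2 -2.4]; 
 median [ 0.69 -2.1 ]
jack base
[332 209] [-1.  1.]; [300 198] [ 0.1 -0.1]; [304 202] [ 0.1 -0.1]; [286 253] [ 0.1 -0.1]; [310 235] [ 0.1 -0. ]; [335 222] [ 0.2 -0.6]; [326 205] [-0.8  0.9]; [289 225] [ 0.1 -0. ]; [343 226] [-0.2 -0.3]; [298 228] [ 0.1 -0.1]; [321 205] [-0.5  0.5]; [332 218] [-0.1 -0.1]; 
 median [ 0.08 -0.08]
20.65 [ 1.2 11.4 14.4]
```

The second stroke took up the load: force rose mid-stroke and the lathe features moved up. I'll relieve the 11 N horizontal pull and check that the handle is on its stop.

>>> apply_moves --commands '[{"x": 0.2, "y": 0, "z": -0.15, "twist": 0}, {"x": 0.2, "y": 0, "z": -0.15, "twist": 0}, {"x": 0, "y": 0, "z": 0, "twist": 0}]'

```text
t: 21.02
ee_pos: [0.5122, -0.0991, 0.0269]
tool_rot: [0.485, 0.515, 0.484, -0.514]
force: [-9.3, 5.2, 31.2]
grip_width: 0.0203
```

On the stop: the force jumps to 31 N at TCP z = 0.027. Handle up.

>>> apply_moves --commands '[{"x": -1.0, "y": 0, "z": 0.0, "twist": 0}, {"x": -0.98, "y": 0, "z": 0.2, "twist": 0}, {"x": -0.98, "y": 0, "z": 0.18, "twist": 0}, {"x": -0.99, "y": 0, "z": 0.12, "twist": 0}, {"x": -1.0, "y": 0, "z": 0.08, "twist": 0}]'

```text
t: 21.65
ee_pos: [0.5115, -0.1056, 0.0751]
tool_rot: [0.485, 0.515, 0.484, -0.515]
force: [3.1, 3.0, 0.1]
grip_width: 0.0205
```

>>> apply_moves --commands '[{"x": -1.0, "y": 0, "z": 0.04, "twist": 0}, {"x": -1.0, "y": 0, "z": -0.02, "twist": 0}, {"x": -1.0, "y": 0, "z": -0.06, "twist": 0}, {"x": -0.99, "y": 0, "z": -0.12, "twist": 0}, {"x": -0.98, "y": 0, "z": -0.2, "twist": 0}]'

```text
t: 22.28
ee_pos: [0.5117, -0.0992, 0.1249]
tool_rot: [0.484, 0.515, 0.486, -0.514]
force: [5.4, 9.4, -4.4]
grip_width: 0.0205
```

>>> apply_moves --commands '[{"x": -0.98, "y": 0, "z": -0.22, "twist": 0}, {"x": -0.96, "y": 0, "z": -0.27, "twist": 0}, {"x": -0.95, "y": 0, "z": -0.32, "twist": 0}, {"x": -0.92, "y": 0, "z": -0.36, "twist": 0}, {"x": -0.92, "y": 0, "z": -0.42, "twist": 0}]'

```text
t: 22.9
ee_pos: [0.5106, -0.0811, 0.1701]
tool_rot: [0.483, 0.514, 0.488, -0.514]
force: [3.5, 13.5, -16.4]
grip_width: 0.0208
```

>>> apply_moves --commands '[{"x": 0, "y": 0, "z": 0, "twist": 0}]'

```text
t: 23.02
ee_pos: [0.5107, -0.0811, 0.1704]
tool_rot: [0.483, 0.514, 0.488, -0.514]
force: [4.0, 12.7, -14.3]
grip_width: 0.0209
```

```bash
python3 cmp.py 10
```

```text
lathe
[327 168] [ 0.3 -1.2]; [315 170] [ 0.2 -1.2]; [391 133] [ 0.9 -2.2]; [377 158] [ 0.3 -1.8]; [312 146] [ 0.4 -1.8]; [344 142] [ 0.4 -1.5]; [428 145] [ 0.8 -1.7]; [392 140] [ 1.3 -2.5]; [319 174] [ 0.2 -1.2]; [390 176] [ 0.9 -2.2]; [386 169] [ 0.5 -0.9]; [427 151] [ 0.8 -1.8]; 
 median [ 0.45 -1.71]
jack base
[332 209] [-0.9  0.3]; [300 198] [ 1.9 -9.8]; [304 202] [ 1.1 -9.6]; [286 253] [  1.3 -39.9]; [310 235] [-0.9 -0.7]; [335 222] [-0.  -0.7]; [326 205] [-0.8  0. ]; [289 225] [-23.8 -32.2]; [343 226] [-0.1 -0.5]; [298 228] [-0.3 -0.5]; [321 205] [-0.8  0.1]; [332 218] [-0.6 -0.2]; 
 median [-0.48 -0.46]
23.125 [  2.8  13.2 -12. ]
```

The ratchet holds the lathe up. The jack appears to have followed the pad by about 4 mm, as the task text foretold. I'll relieve the pull and make the third stroke, allowing for that drift.

>>> apply_moves --commands '[{"x": 0.15, "y": 0, "z": -0.2, "twist": 0}, {"x": 0.15, "y": 0, "z": -0.2, "twist": 0}, {"x": 0, "y": 0, "z": 0, "twist": 0}]'

```text
t: 23.5
ee_pos: [0.5114, -0.0823, 0.1686]
tool_rot: [-0.484, -0.514, -0.485, 0.516]
force: [-2.5, 1.5, 0.9]
grip_width: 0.0208
```

>>> apply_moves --commands '[{"x": 0.92, "y": 0, "z": 0.38, "twist": 0}, {"x": 0.92, "y": 0, "z": 0.33, "twist": 0}, {"x": 0.95, "y": 0, "z": 0.28, "twist": 0}, {"x": 0.96, "y": 0, "z": 0.24, "twist": 0}, {"x": 0.98, "y": 0, "z": 0.18, "twist": 0}]'

```text
t: 24.12
ee_pos: [0.5117, -0.1013, 0.123]
tool_rot: [-0.485, -0.515, -0.481, 0.517]
force: [-5.9, -11.5, 18.7]
grip_width: 0.0207
```

>>> apply_moves --commands '[{"x": 0.98, "y": 0, "z": 0.12, "twist": 0}, {"x": 0.99, "y": 0, "z": 0.08, "twist": 0}, {"x": 1.0, "y": 0, "z": 0.03, "twist": 0}, {"x": 1.0, "y": 0, "z": -0.02, "twist": 0}, {"x": 1.0, "y": 0, "z": -0.05, "twist": 0}]'

```text
t: 24.75
ee_pos: [0.5121, -0.1067, 0.0732]
tool_rot: [-0.486, -0.515, -0.479, 0.519]
force: [-3.0, -21.8, 12.4]
grip_width: 0.0206
```

>>> apply_moves --commands '[{"x": 0, "y": 0, "z": 0.4, "twist": 0}, {"x": 0, "y": 0, "z": 0.4, "twist": 0}, {"x": 0, "y": 0, "z": 0, "twist": 0}]'

```text
t: 25.12
ee_pos: [0.5121, -0.1066, 0.073]
tool_rot: [0.485, 0.516, 0.483, -0.515]
force: [0.1, 1.4, 9.4]
grip_width: 0.02
```

```bash
python3 cmp.py 11 10
python3 - <<'E'
from rig import manip
s=manip.state();print(s['ee_pos'],s['force'],s['ft_torque'])
E
```

```text
lathe
[327 167] [-0.5  1.3]; [315 169] [-0.5  1.6]; [377 156] [ 0.8 -2.2]; [345 141] [ 0.4 -1.7]; [311 144] [-0. -2.]; [393 137] [ 1.4 -3.4]; [315 187] [-0.7  2.6]; [428 143] [ 1.3 -2.5]; [322 172] [-0.6  1.5]; [354 156] [ 0.9 -2.1]; [391 131] [ 1.4 -3.3]; [310 184] [-0.2  2.8]; 
 median [ 0.53 -1.81]
jack base
[332 209] [-1.3  2.3]; [321 205] [-0.4  1.6]; [309 234] [0.8 1. ]; [334 225] [-0.5 -0.3]; [298 228] [0.4 0.8]; [342 226] [-0.7 -0.1]; [288 213] [-12.8  -8.3]; [300 206] [-2.5 -0. ]; [287 202] [-4.6 -2.7]; [305 197] [-10.4  19. ]; [290 236] [26.2 14.8]; [305 240] [1.  0.8]; 
 median [-0.58  0.82]
25.225 [-0.8  1.   9.7]
[ 0.51210883 -0.10659563  0.07300489] [-0.84360889  1.01996985  9.66934701] [ 0.02545127  0.26912419 -0.15408288]
```

Run:
```python
import cv2,numpy as np
P=[cv2.resize(cv2.imread(f'pics/s{n}.png')[130:245,270:420],(390,299),interpolation=2) for n in(8,9,10,11)]
cv2.imwrite('pics/m12.png',np.vstack([np.hstack(P[:2]),np.hstack(P[2:])]))
```

```text
(no output)
```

View pics/m12.png

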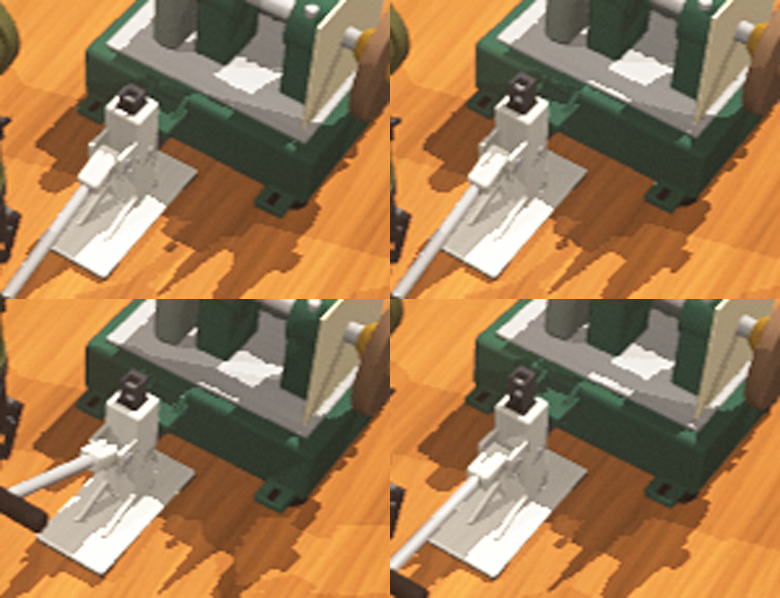

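The four panels show the rack rising out of the column stroke by stroke. The lathe side is up and the base plate is back where it was set: its corner is at the same place in panels 1 and 4. It rocked only slightly while I pulled up. Finishing the third stroke on the original arc.

>>> apply_moves --commands '[{"x": 1.0, "y": 0, "z": -0.08, "twist": 0}, {"x": 0.99, "y": 0, "z": -0.12, "twist": 0}, {"x": 0.98, "y": 0, "z": -0.16, "twist": 0}, {"x": 0.98, "y": 0, "z": -0.2, "twist": 0}, {"x": 0.2, "y": 0, "z": 0, "twist": 0}]' --grip_force 60

```text
t: 25.85
ee_pos: [0.5121, -0.1038, 0.0309]
tool_rot: [-0.485, -0.515, -0.482, 0.516]
force: [-3.0, -8.0, 11.2]
grip_width: 0.0183
```

>>> apply_moves --commands '[{"x": 0.2, "y": 0, "z": 0, "twist": 0}, {"x": 0, "y": 0, "z": 0, "twist": 0}]'

```text
t: 26.1
ee_pos: [0.5121, -0.1035, 0.0293]
tool_rot: [-0.485, -0.515, -0.482, 0.516]
force: [-1.4, -7.0, 10.4]
grip_width: 0.0184
```

```bash
python3 cmp.py 12 8
python3 - <<'E'
from rig import manip
s=manip.state();print(s['ee_pos'],s['force'],s['ft_torque'])
E
```

```text
lathe
[327 168] [-0.1  0.1]; [315 170] [-0.4  0.4]; [391 133] [ 3.3 -7.6]; [377 158] [ 1.6 -5.7]; [312 146] [ 0.7 -5.4]; [344 142] [ 1.2 -4.4]; [428 145] [ 3.1 -6.2]; [392 140] [ 3.6 -8.1]; [319 174] [-0.5  0.4]; [390 176] [ 3. -7.]; [386 169] [ 1.8 -4.1]; [427 151] [ 2.9 -6.2]; 
 median [ 1.66 -5.16]
jack base
[332 209] [-2.9  3.6]; [300 198] [ 0.2 -0.3]; [304 202] [ 0.  -0.4]; [286 253] [-1.  -1.9]; [310 235] [-0.   0.3]; [335 222] [-0.5 -1.5]; [326 205] [-3.   3.3]; [289 225] [-1.3 -0.4]; [343 226] [-0.6 -1.1]; [298 228] [-0.   0.3]; [321 205] [-0.1  0.7]; [332 218] [-1.8  2.5]; 
 median [-0.09 -0.01]
26.2 [-4.7 -6.2  9.9]
[ 0.51207941 -0.10347571  0.02938151] [-4.70338754 -6.21772165  9.89764122] [-1.15596024  0.50017231  0.14127224]
```

>>> apply_moves --commands '[{"x": 0.2, "y": 0, "z": 0.2, "twist": 0}, {"x": 0.2, "y": 0, "z": 0, "twist": 0}, {"x": 0, "y": 0, "z": 0, "twist": 0}]'

```text
t: 26.58
ee_pos: [0.5121, -0.1027, 0.0255]
tool_rot: [0.485, 0.515, 0.484, -0.515]
force: [-4.6, 2.6, 14.2]
grip_width: 0.0183
```

```bash
python3 - <<'E'
from h import *
from rig import manip
s=manip.state();w=manip.camera('wrist');cv2.imwrite('pics/w13.png',w)
for n,im in(('w8',cv2.imread('pics/w8.png')),('now',w)):
    g=im.max(2)<75
    m=np.zeros_like(g);m[:250,250:400]=g[:250,250:400]
    k,l,st,_=cv2.connectedComponentsWithStats(m.astype(np.uint8));i=1+np.argmax(st[1:,4]);x=l==i
    rows=np.where(x.sum(1)>30)[0];print(n,'end row',rows[0],[(r,np.where(x[r])[0][[0,-1]],x[r].sum()) for r in(100,130,160,190)])
v=manip.camera('scene');cv2.imwrite('pics/s13.png',v);print(s['ee_pos'],s['force'])
E
python3 cmp.py 14 9 | head -3
```

```text
lathe
[327 168] [-0.3  0.3]; [315 167] [-0.2  0.4]; [377 157] [ 0.9 -3.6]; [312 144] [ 0.4 -3.3]; [345 141] [ 0.5 -2.6]; [429 143] [ 1.8 -3.9]; [394 136] [ 2.3 -5.2]; [392 173] [ 1.9 -4.3]; [311 171] [-0.2  0.2]; [387 167] [ 1.2 -3.1]; [391 206] [-0.6 -0.7]; [355 155] [ 1.7 -3.7]; 
 median [ 0.43 -2.84]Traceback (most recent call last):
  File "<stdin>", line 8, in <module>
IndexError: index 0 is out of bounds for axis 0 with size 0
```

Run:
```python
from h import *
for n in('w8','w13'):
    im=cv2.imread(f'pics/{n}.png')
    g=(im[:,:,2].astype(int)-im[:,:,0]<60)&(im.max(2)<120)
    print(n,'end row',[r for r in range(20,200) if g[r,305:340].mean()>.9][:1])
    for r in(120,150,180):
        e=im[r,260:400].max(1);x=np.where(g[r,260:400])[0]+260;print(r,x.min(),x.max(),len(x),[int(im[r,c].max()) for c in(280,300,322,340,360)])
```

```text
w8 end row [75]
120 290 355 66 [239, 82, 80, 76, 251]
150 291 354 64 [244, 81, 78, 73, 249]
180 291 353 63 [252, 81, 78, 74, 247]
w13 end row [71]
120 284 358 75 [239, 77, 78, 84, 255]
150 285 357 73 [244, 80, 78, 76, 254]
180 286 356 71 [252, 82, 77, 73, 250]
```

>>> apply_moves --commands '[{"x": 0.25, "y": 0, "z": -0.05, "twist": 0}, {"x": 0.25, "y": 0, "z": -0.05, "twist": 0}, {"x": 0, "y": 0, "z": 0, "twist": 0}]'

```text
t: 27.1
ee_pos: [0.5126, -0.1019, 0.0206]
tool_rot: [0.485, 0.516, 0.483, -0.515]
force: [-5.2, 1.4, 14.4]
grip_width: 0.0181
```

```bash
cat > bar.py <<'E'
from h import *
from rig import manip
s=manip.state();im=manip.camera('wrist')
g=(im[:,:,2].astype(int)-im[:,:,0]<60)&(im.max(2)<120)
W=[];C=[]
for r in range(100,190,3):
    x=np.where(g[r,270:375])[0]+270
    if len(x): W.append((x.max()-x.min()+1));C.append((x.max()+x.min())/2)
wd=np.median(W);d=346.3*.022/wd;bz=s['ee_pos'][2]+.1421-1.0046*d
print('t',s['t'],'ee',np.round(s['ee_pos'],4),'F',np.round(s['force'],1),'gw',round(float(s['grip_width']),4),'width',wd,'centre',np.median(C),'bar z',round(bz,4),'theta',round(.45-np.arcsin((bz-.105)/.2),3))
E
python3 bar.py
```

```text
t 27.1 ee [ 0.5126 -0.1019  0.0206] F [-5.2  1.4 14.4] gw 0.0181 width 74.0 centre 321.5 bar z 0.0593 theta 0.681
```

The bar is following down, with θ at about 0.68. A bit more.

>>> apply_moves --commands '[{"x": 0.25, "y": 0, "z": -0.06, "twist": 0}, {"x": 0.2, "y": 0, "z": -0.06, "twist": 0}, {"x": 0, "y": 0, "z": 0, "twist": 0}]'

```text
t: 27.52
ee_pos: [0.5128, -0.1011, 0.016]
tool_rot: [0.485, 0.516, 0.483, -0.515]
force: [-0.1, 0.1, 11.6]
grip_width: 0.018
```

```bash
python3 bar.py
```

```text
t 27.525 ee [ 0.5128 -0.1011  0.016 ] F [-0.1  0.1 11.6] gw 0.018 width 75.0 centre 321.5 bar z 0.0561 theta 0.697
```

>>> apply_moves --commands '[{"x": 0.2, "y": 0, "z": -0.05, "twist": 0}, {"x": 0.2, "y": 0, "z": -0.05, "twist": 0}, {"x": 0, "y": 0, "z": 0, "twist": 0}]'

```text
t: 27.95
ee_pos: [0.5129, -0.1003, 0.0125]
tool_rot: [0.486, 0.516, 0.483, -0.515]
force: [-1.1, -1.0, 17.2]
grip_width: 0.0175
```

```bash
python3 bar.py
```

```text
t 27.95 ee [ 0.5129 -0.1003  0.0125] F [-1.1 -1.  17.2] gw 0.0175 width 75.5 centre 321.5 bar z 0.0532 theta 0.712
```

>>> apply_moves --commands '[{"x": 0.15, "y": 0, "z": 0, "twist": 0}, {"x": 0.1, "y": 0, "z": 0, "twist": 0}, {"x": 0, "y": 0, "z": 0, "twist": 0}]'

```text
t: 28.38
ee_pos: [0.513, -0.1, 0.0112]
tool_rot: [0.486, 0.516, 0.483, -0.515]
force: [-6.5, -0.9, 31.8]
grip_width: 0.0177
```

```bash
python3 bar.py; python3 cmp.py 15 8;python3 cmp.py 16 9|head -3
```

```text
t 28.375 ee [ 0.513  -0.1     0.0112] F [-6.5 -0.9 31.8] gw 0.0177 width 76.0 centre 321.5 bar z 0.0526 theta 0.715
lathe
[327 168] [-0.1  0.1]; [315 170] [-0.4  0.4]; [391 133] [ 3.6 -8.5]; [377 158] [ 1.7 -6.6]; [312 146] [ 0.7 -6. ]; [344 142] [ 0.7 -4.2]; [428 145] [ 3.3 -6.8]; [392 140] [ 3.9 -8.9]; [319 174] [-0.4  0.4]; [390 176] [ 3.4 -7.7]; [386 169] [ 2.1 -4.5]; [427 151] [ 3.2 -6.8]; 
 median [ 1.76 -5.75]
jack base
[332 209] [-3.2  3.8]; [300 198] [0.2 0.4]; [304 202] [0.1 0.4]; [286 253] [0.2 0.6]; [310 235] [-0.   0.3]; [335 222] [-0.4 -1.6]; [326 205] [-3.1  3.4]; [289 225] [0.2 0.3]; [343 226] [-0.5 -1.1]; [298 228] [-0.   0.3]; [321 205] [-0.1  0.7]; [332 218] [-1.8  2.5]; 
 median [-0.09  0.33]
28.525 [-4.7  0.  30.6]
lathe
[327 168] [-0.3  0.3]; [315 167] [-0.1  0.3]; [377 157] [ 0.9 -4.3]; [312 144] [ 0.3 -3.7]; [345 141] [ 0.3 -2.7]; [429 143] [ 2.  -4.5]; [394 136] [ 2.5 -5.9]; [392 173] [ 2.  -4.8]; [311 171] [-0.1  0.3]; [387 167] [ 1.4 -3.4]; [391 206] [-0.6 -0.7]; [355 155] [ 1.6 -4.1]; 
 median [ 0.34 -3.03]
```

On the stop again: the force jumps to 31 N at θ of about 0.71. I'll turn the tracked lathe points into foot height.

```bash
cat > tilt.py <<'E'
from h import *
from rig import manip
from scipy.optimize import least_squares
c=manip.get_calibration('scene');C=np.array(c['cam_to_world']);Ci=np.linalg.inv(C)
ax=np.array([.061,.998,0]);ay=np.array([-.998,.061,0]);O=np.array([.599,.3234,0])
A=np.c_[ax,ay,[0,0,1]]
def pr(X):
    q=(Ci[:3,:3]@(X.T))+Ci[:3,3:];return np.c_[c['cx']-c['fx']*q[0]/q[2],c['cy']+c['fy']*q[1]/q[2]]
print('corners px',pr((A@np.array([[-120,-150,105],[-120,150,105],[-145,30,96]]).T/1e3).T+O).round(1))
a=cv2.imread('pics/s8.png',0);b=cv2.cvtColor(manip.camera('scene'),6)
# points on the casting's top rim / front side plane: lathe x=-120 face or z=105 rim
P=cv2.goodFeaturesToTrack(a[130:215,340:440],40,.03,4)+np.float32([340,130])
Q,st,_=cv2.calcOpticalFlowPyrLK(a,b,P,None,winSize=(13,13));B,_,_=cv2.calcOpticalFlowPyrLK(b,a,Q,None,winSize=(13,13))
k=(st.ravel()==1)&(np.linalg.norm((B-P)[:,0],axis=1)<.4)
P=P[k,0];Q=Q[k,0]
res=[]
for hz in('rim','side'):
    pts=[]
    for p in P:
        d=C[:3,:3]@np.array([(p[0]-c['cx'])/c['fx'],-(p[1]-c['cy'])/c['fy'],-1]);o=C[:3,3]
        l0=A.T@(o-O);ld=A.T@d
        t=((.105-l0[2])/ld[2]) if hz=='rim' else ((-.12-l0[0])/ld[0])
        pts.append(l0+t*ld)
    pts=np.array(pts)
    ok=(abs(pts[:,0]+.11)<.015)&(abs(pts[:,1])<.155) if hz=='rim' else (pts[:,2]>.03)&(pts[:,2]<.106)&(abs(pts[:,1])<.155)
    def model(x,l):
        r=l-[.11,0,0];f=x[0];r=np.c_[r[:,0]*np.cos(f)+r[:,2]*np.sin(f),r[:,1],-r[:,0]*np.sin(f)+r[:,2]*np.cos(f)]+[.11+x[1],0,0]
        return pr((A@r.T).T+O)-pr((A@l.T).T+O)
    D=(Q-P)[ok]; l=pts[ok]; m=np.linalg.norm(D,axis=1)>2; D=D[m];l=l[m]
    if len(D)<2: print(hz,'few',len(D));continue
    s=least_squares(lambda x:(model(x,l)-D).ravel(),[.05,0],x_scale=[.01,.005],loss='soft_l1')
    f,sl=s.x;print(hz,len(D),'tilt',round(f,4),'slide mm',round(sl*1e3,1),'foot mm',round(200*np.sin(f),1),'(inner edge',round(180*np.sin(f)-20*0,1),') pad rise',round(255*np.sin(f),1),'res',np.abs(s.fun).mean().round(2))
E
python3 tilt.py
```

```text
corners px [[389.3 191.9]
 [300.4 147.9]
 [329.4 172.1]]
rim 2 tilt 0.0911 slide mm -4.2 foot mm 18.2 (inner edge 16.4 ) pad rise 23.2 res 0.12
side few 0
```

The foot lift is about 18 mm, inside 12 to 30 mm. I'll ease the press slightly so it stays on the stop with less force, check, and hand in.

>>> apply_moves --commands '[{"x": -0.07, "y": 0, "z": 0, "twist": 0}, {"x": 0, "y": 0, "z": 0, "twist": 0}, {"x": 0, "y": 0, "z": 0, "twist": 0}, {"x": 0, "y": 0, "z": 0, "twist": 0}]'

```text
t: 29.18
ee_pos: [0.513, -0.1001, 0.0116]
tool_rot: [0.486, 0.516, 0.483, -0.515]
force: [-3.6, 0.9, 26.9]
grip_width: 0.0174
```

```bash
python3 bar.py; python3 tilt.py|tail -2; python3 -c "
from rig import manip
s=manip.state();print(s['ee_pos'],s['force'],abs(s['qd']).max())
if 15<s['force'][2]<36: print('done',manip.job_done())"
```

```text
t 29.175 ee [ 0.513  -0.1001  0.0116] F [-3.6  0.9 26.9] gw 0.0174 width 76.0 centre 321.5 bar z 0.053 theta 0.713
rim 2 tilt 0.0896 slide mm -3.8 foot mm 17.9 (inner edge 16.1 ) pad rise 22.8 res 0.12
side few 0
[ 0.51297939 -0.10014449  0.01161424] [-6.50415299 -0.09163307 27.86952695] 0.012331625595889443
the job is handed in; nothing more can be done
done None
```

The jack is under the lift pad, the lathe's feet are clear of the bench, and I handed the job in at about 29 s with the handle still gripped and pressed down. I set the jack flat with its saddle within about 1 mm of the pad centre, then made three full strokes.

**Last checks**
- **Handle:** it is on its bottom stop. The angle reads about 0.71 rad and the push is about 28 N; the force rose sharply as it met the stop.
- **Foot height:** about 18 mm at the feet on that side, between the 12 mm packing plates and the 30 mm limit. This is a weak figure, because it comes from only two tracked points on the casting's rim. It also falls short of the 21 mm I expected from the stroke lengths. I did not measure the two feet separately.
- **Jack and lathe:** the camera comparison shows the jack base where I set it down. The fit suggests the lathe's far side shifted about 4 mm, within the 10 mm the task allows for.

**What went less smoothly**
- **Jack rocked:** pulling the handle up after the second stroke lifted the jack's rear slightly. It settled back.
- **Sideways push:** the third stroke briefly pushed about 22 N sideways on the handle before I corrected it.
- **Grip slipped:** the T-bar slid about 13 mm up between the fingers during the third stroke. It held from then on.

The arm never went near the vase, mug or plates.

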